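# Stack and expose on the light box

## Task

Get the light box ready and expose the sample: gently lay the orange filter sheet squarely on the blue sample plate on the box, then gently lay the green cover slab squarely on the sheet, letting go of each and dropping neither. Then pull the box's black spring-return shutter handle out until its yellow pointer is level with the red mark and keep it there: finish with the gripper still holding the handle at the mark. Leave the other labware where it stands.

Things in the scene. Friction and masses are not known exactly. Their poses are not given: they have to be found in the camera images.
- box: White light box fixed to the table, 160 (its x) x 140 (its y) x 50 mm high, with a blue sample plate 84 x 44 x 10 mm fixed on the middle of its top (long side along box x). Origin: centre of the box's underside, on the table; z up. The shutter is pulled out of its -y side. A scale rail 20 mm wide and 26 mm high (with the mark 32 mm) runs along the table out of that side at box x = +55 mm, from box y = -70 to -250 mm.
- seat (a point): Centre of the upper face of the blue sample plate, 60 mm above the table; axes as the box. The sheet lies here, the slab on the sheet.
- shutter (a joint): How far the shutter is pulled out, m: 0 closed (as at the start), growing as it slides along the box's -y direction, end stop at 0.075. A spring pulls it back: about 4 N closed, 8 N at 45 mm, and it shuts when let go.
- grip (a point): Centre of the top edge of the shutter's black upright handle, 100 mm above the table; moves with the shutter, axes as the box. The handle is a plate 40 mm wide (box x), 14 mm thick (box y, the pull direction) and stands free from 25 to 100 mm above the table; closed, it is 140 mm from the box's centre, its inner face 63 mm clear of the box's side. A flat steel blade 80 mm wide joins it to the box, its top 25 mm above the table.
- pointer (a point): Tip of the thin yellow pointer on the shutter, level with the middle of the handle's thickness, 44 mm from the handle's centre along box x and 30 mm above the table; moves with the shutter.
- mark: Red mark, a bar 22 (box x) x 5 (box y) x 6 mm clipped on the scale rail beside the pointer's path. Fixed; origin at the centre of its underside, axes as the box. The pointer is at the mark when both have the same box y; from the closed shutter that is a pull of 35 to 58 mm, different each time.
- sheet: Orange rigid filter sheet, 90 (x) x 50 (y) x 6 mm thick, about 35 g, loose, lying flat on one of the two rests. Origin: centre of its underside; x along its long side, z up.
- slab: Green glass cover slab, opaque, 96 (x) x 56 (y) x 12 mm thick, about 150 g, loose, lying flat on the other rest. Origin: centre of its underside; x along its long side, z up.
- rest_a: Grey block 60 (x) x 30 (y) x 25 mm high, fixed to the table; carries the sheet, which overhangs it by about 10 mm along each long side. Origin: centre of its underside.
- rest_b: The same kind of grey block; carries the slab, which overhangs it by about 13 mm along each long side. Origin: centre of its underside.
- wash_bottle: White bottle with blue cap, 68 mm across, 170 mm high, loose, stands on the table; leave it where it is. Origin under its centre.
- beaker: Clear beaker, 72 mm across, 90 mm high, loose, stands on the table; leave it where it is. Origin under its centre.
- jar: Amber jar with red lid, 60 mm across, 80 mm high, loose, stands on the table; leave it where it is. Origin under its centre.
- dish: Closed glass culture dish, 84 mm across, 14 mm high, loose, stands on the table; leave it where it is. Origin under its centre.
- vial: Small vial with yellow cap, 28 mm across, 50 mm high, loose, stands on the table; leave it where it is. Origin under its centre.
- tube_rack: Blue tube rack 70 x 130 x 45 mm with three capped tubes standing 67 mm high, loose, stands on the table; leave it where it is. Origin under its centre.
- tip_box: Clear box with green top, 80 x 115 x 53 mm high, loose, stands on the table; leave it where it is. Origin under its centre.
There are look-alikes about, which are no part of the job. Of the things shaped like the sheet, the orange one is meant.

How it is judged:
By the outcome, as a careful person would: the job done as asked, in the order asked, and still so for the second after the job is handed in, while the arm keeps its last pose, push and grip.
It also fails if it takes over 61 s, if anything falls off the work surface, if the arm or the gripper's body presses on something with over 40 N, if the wrist force passes 120 N, or if a joint passes its speed limit or range.

## Robot

A 7-joint arm with a two-finger parallel gripper is mounted at the origin on the work surface. World frame = base frame: x ahead of the robot, y to its left, z up, the work surface at z = 0. Lengths are in m, angles in degrees, forces in N, time in s.
With the tool pointing down it reaches from about 0.425 to 0.875 m from the base axis. Payload 4.7 kg.
Tool frame: the origin (TCP) lies where the fingers leave the gripper's body, on its centre line; the fingertips stand 70 mm ahead of it and the grasp point (between the pads) lies 51 mm ahead of it (env.tip_reach is the distance from the TCP to the fingertips, in m); z points along the fingers, x is the direction in which the jaws open and shut, and the axes are right-handed (so a half turn about z gives the same grasp; the last joint's range is limited). The gripper opens to 87 mm and grips with 3 to 60 N. Pads are 19 mm wide; open, the fingers measure 117 mm over their backs; the gripper's body (75 mm by 190 mm) begins 51 mm behind the grasp point.
Start: joints at [-63.249, 18.392, -4.016, 83.108, 1.295, 78.541, -3.26], TCP at [0.284, 0.585, 0.292] pointing down, gripper open.
Joint ranges: [-163.93, 163.93], [-17.29, 119.83], [-79.2, 71.16], [3.27, 140.29], [-89.18, 269.18], [5.43, 117.66], [-154.24, 154.24]. Speed limits (degrees/s): [147.25, 147.25, 180, 180, 180, 180, 180].

## Interface

Orientations are given as [roll, pitch, yaw] about the fixed x, y, z axes, in that order (R = Rz(yaw) Ry(pitch) Rx(roll)).
In Python, from cell import env, optics, order gives the robot as it stands.
- The arm moves only by the shell command python3 -m creep 'ROWS' [FORCE]. ROWS is JSON, a list of rows, each a list of 7 numbers: the shift along the tool's x, y, z in cm, then the turn, a rotation vector about the tool's x, y, z in rad, then the opening, from 0 (shut) to 1 (fully open). A call has 1 to 20 rows; each row shifts and turns the pose as measured when the row begins, along the tool's axes as they then stand; what a row does not reach is not made up. A row lasts 1/10 s, in which the tool goes at most 50 mm and 8.59 degrees, less where a joint would pass 70% of its speed; a pose out of reach is approached as far as the arm can. A call with a gripper value outside its range is refused whole. The fingers move at their own pace and stop on an object; FORCE is the grip in N (left out, the last holds). Time passes only in rows, so rows that do not move let the fingers close. It gives the time, the measured TCP pose, the force and the opening at its end, in the units of the state.
- env.get_obs(): the state, without advancing time (a new reading comes with each control period).
- optics.read_camera(name): name is "side" or "top"; returns a dict with "frame" (400x640x3 uint8, blue, green, red), "z_map" (400x640 float32, m along the optical axis (not along the pixel's ray), 0 where there is no reading), "fx", "fy", "cx", "cy" (pixels), "R" (3x3) and "t" (3): a world point X has camera coordinates R X + t. Camera axes: x right, y down, z forward; pixel columns grow to the right and rows downward; lengths in m; the calibration is good to about 2 mm. A picture is of the moment at which its call begins.
- order.sign_off(): hands the job in, once; it reports no verdict.
The state is a dict: "time_s": time; "qpos": joint angles; "joint_velocities": joint speeds; "effort": joint torques, N m; "tool_pos": TCP position; "tool_rot": TCP orientation; "force": force on the tool from outside, world axes, zero at the start; "wrist_torque": the same for the moment, N m; "grip_width": finger opening in m.
Only numpy, scipy, OpenCV 4.12 (cv2) and the standard library are available. Lean on these libraries where they do the work, as an engineer would, in place of code of your own. Each camera call takes 0.05 s, during which the arm holds its last target. There are 200 camera calls.

## Working session

There is one attempt and no reset: what is moved stays moved. The work goes in short steps, Python scripts to look and compute and a shell command to move; the robot and the scene stay as the last step left them, time stands still between calls to the robot, and variables do not carry over. Pictures are saved under pics/ and viewed, on a budget of 10 in all, crops included, one or two more only if the job needs it, and the job is handed in when it is done.

```bash
mkdir -p pics; ls; cat > h.py <<'E'
from cell import env, optics, order
import numpy as np, cv2
from scipy.spatial.transform import Rotation as R
def cam(n):
    d=optics.read_camera(n); np.savez(''+n+'.npz',**d); return d
def load(n): return dict(np.load(''+n+'.npz'))
def world(d):
    v,u=np.mgrid[:400,:640]; z=d['z_map']
    P=np.stack([(u-d['cx'])/d['fx']*z,(v-d['cy'])/d['fy']*z,z],-1)
    return (P-d['t'])@d['R']
def st():
    o=env.get_obs(); print({k:np.round(o[k],4).tolist() for k in('time_s','tool_pos','tool_rot','force','grip_width')})
    return o
def go(p,yaw=None):
    "shift (cm) in tool axes to world TCP p; turn rotvec to [180,0,yaw]"
    o=env.get_obs(); T=R.from_euler('xyz',o['tool_rot'],degrees=True)
    s=T.inv().apply(np.array(p)-o['tool_pos'])*100
    w=np.zeros(3)
    if yaw is not None: w=(T.inv()*R.from_euler('xyz',[180,0,yaw],degrees=True)).as_rotvec()
    print('shift cm',s.round(2),'turn rad',w.round(3))
E
python3 - <<'E'
from h import *
st()
for n in('top','side'):
    d=cam(n); cv2.imwrite(f'pics/{n}0.png',d['frame'])
E
```

```text
pics
{'time_s': 0.0, 'tool_pos': [0.2842, 0.5841, 0.2912], 'tool_rot': [179.9942, 0.1091, 64.0565], 'force': [0.3243, -1.0845, -0.1426], 'grip_width': 0.0872}
```

View pics/top0.png

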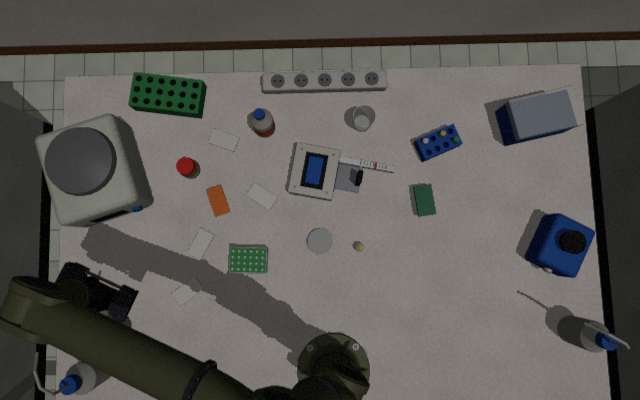

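View pics/side0.png

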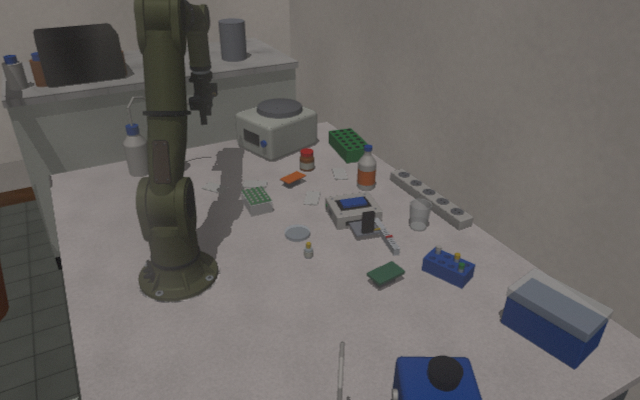

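The top view has the sheet candidates at orange (218,200) and white or clear sheets at (223,140), (262,195), (200,242) and (187,292). I choose the orange one. Slab candidates are the flat green piece at (424,199), the dotted green tip box (248,259) and the green rack (168,94). I choose (424,199). The box is at (315,170), the black handle at (357,178) and the red mark at (375,166).

```bash
cat >> h.py <<'E'
def rect(d,lo,hi,roi,z=None,zr=None,show=1):
    "HSV mask in roi(u0,v0,u1,v1) -> world minAreaRect; z: plane height for ray casting"
    h=cv2.cvtColor(d['frame'],cv2.COLOR_BGR2HSV); m=cv2.inRange(h,np.array(lo),np.array(hi))
    k=np.zeros_like(m); k[roi[1]:roi[3],roi[0]:roi[2]]=1; m=m*k
    W=world(d)
    if zr: m=m*((W[...,2]>zr[0])&(W[...,2]<zr[1]))
    n,l,s,c=cv2.connectedComponentsWithStats(m)
    i=1+np.argmax(s[1:,4]); v,u=np.where(l==i)
    zz=np.median(W[v,u,2])
    r=np.stack([(u-d['cx'])/d['fx'],(v-d['cy'])/d['fy'],np.ones(len(u))],-1)@d['R']; C=-d['R'].T@d['t']
    z=zz if z is None else z
    X=(C+r*((z-C[2])/r[:,2])[:,None])[:,:2]
    b=cv2.minAreaRect((X*1000).astype(np.float32))
    long=b[2] if b[1][0]>b[1][1] else b[2]-90
    print('n',len(u),'px',u.mean().round(1),v.mean().round(1),'z',zz.round(4),'cen',X.mean(0).round(4),'rect',np.round(b[0],1),np.round(b[1],1),'long-axis yaw',round(long,1))
    return X.mean(0),long
E
python3 - <<'E'
from h import *
d=load('top'); print(d['fx'],(-d['R'].T@d['t']).round(3))
print('sheet');rect(d,(5,120,80),(18,255,255),(200,175,240,225))
print('slab');rect(d,(60,60,30),(95,255,255),(405,175,445,225))
print('plate');rect(d,(100,100,40),(125,255,255),(290,140,340,200))
print('mark');rect(d,(0,120,60),(8,255,255),(365,155,390,180))
rect(d,(170,100,60),(180,255,255),(365,155,390,180))
W=world(d)
for z0,z1 in((.085,.11),(.045,.056)):
    m=(W[...,2]>z0)&(W[...,2]<z1); k=np.zeros_like(m);k[130:205,280:370]=1; v,u=np.where(m&k)
    X=W[v,u,:2]*1000; print(len(u),u.mean(),v.mean(),X.mean(0),np.median(W[v,u,2]),cv2.minAreaRect(X.astype(np.float32)))
f=d['frame']
a=cv2.resize(f[130:210,280:400],None,fx=5,fy=5,interpolation=cv2.INTER_CUBIC)
b=cv2.resize(f[175:225,195:240],None,fx=4,fy=4); c=cv2.resize(f[175:225,402:447],None,fx=4,fy=4)
cv2.imwrite('pics/crop1.png',np.hstack([a,np.vstack([b,c])]))
E
```

```text
466.89237994870234 [0.379 0.05  1.481]
sheet
n 457 px 217.6 200.4 z 0.0305 cen [0.5287 0.3418] rect [528.8 341.8] [90.1 49.4] long-axis yaw 18.7
slab
n 526 px 424.3 199.8 z 0.0369 cen [ 0.5122 -0.3018] rect [ 512.7 -301.7] [93.6 55.3] long-axis yaw 6.9
plate
n 406 px 313.8 169.9 z 0.0595 cen [0.6118 0.0395] rect [611.7  39.3] [45.3 86.3] long-axis yaw -11.7
mark
n 10 px 375.4 164.7 z 0.0326 cen [ 0.6277 -0.1547] rect [ 626.7 -155. ] [ 3.2 19.2] long-axis yaw -2.4Traceback (most recent call last):
  File "<stdin>", line 7, in <module>
  File "h.py", line 28, in rect
    i=1+np.argmax(s[1:,4]); v,u=np.where(l==i)
        ~~~~~~~~~^^^^^^^^^
    return _wrapfunc(a, 'argmax', axis=axis, out=out, **kwds)
    return bound(*args, **kwds)
ValueError: attempt to get argmax of an empty sequence
```

```bash
python3 - <<'E'
from h import *
d=load('top')
W=world(d)
for z0,z1 in((.085,.11),(.045,.056)):
    m=(W[...,2]>z0)&(W[...,2]<z1); k=np.zeros_like(m);k[130:205,280:370]=1; v,u=np.where(m&k)
    X=W[v,u,:2]*1000; print(len(u),u.mean(),v.mean(),X.mean(0),np.median(W[v,u,2]),cv2.minAreaRect(X.astype(np.float32)))
f=d['frame']
a=cv2.resize(f[130:210,280:400],None,fx=5,fy=5,interpolation=cv2.INTER_CUBIC)
b=cv2.resize(f[175:225,195:240],None,fx=4,fy=4); c=cv2.resize(f[175:225,402:447],None,fx=4,fy=4)
cv2.imwrite('pics/crop1.png',np.hstack([a,np.vstack([b,c])]))
E
```

```text
62 359.46774193548384 175.93548387096774 [583.38661652 -96.09291698] 0.09992174785519461 ((583.0654296875, -96.21224212646484), (13.744704246520996, 37.26958465576172), 78.04802703857422)
1785 313.7927170868347 170.50532212885153 [611.70604275  39.67168356] 0.049961695789067846 ((606.169189453125, 7.50701904296875), (206.2596893310547, 160.05734252929688), 77.92379760742188)
```

View pics/crop1.png

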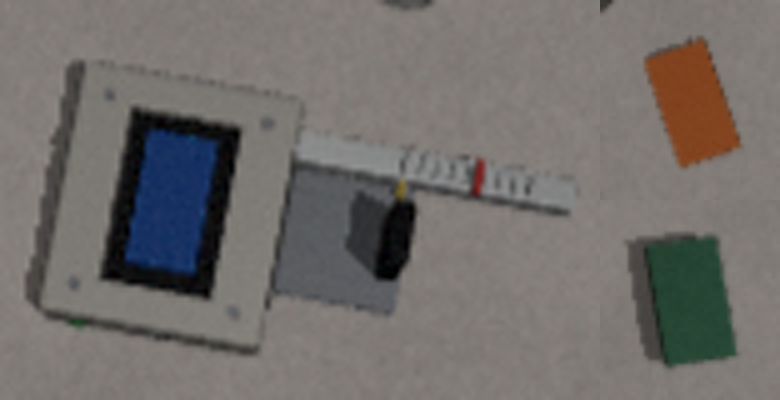

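The crop confirms the plain orange sheet, the plain green slab, the blue plate, the handle and the red mark (crop pixels ~(478,177)). The rail is on box +x, so the box yaw is about -11.9° and its centre is about (0.612, 0.0395).

```bash
python3 - <<'E'
from h import *
go([.5287,.3418,.20],108.7)
E
```

```text
shift cm [-11.08  32.59   9.15] turn rad [-0.001  0.002 -0.779]
```

```bash
python3 -m creep '[[-1.2,3.6,1,0,0,0,1],[-1.2,3.6,1,0,0,0,1],[-1.2,3.6,1,0,0,0,1],[-1.2,3.6,1,0,0,0,1],[-1.2,3.6,1,0,0,0,1],[-1.2,3.6,1,0,0,0,1],[-1.2,3.6,1,0,0,0,1],[-1.2,3.6,1,0,0,0,1],[-1.2,3.6,1,0,0,0,1],[0,0,0,0,0,-0.13,1],[0,0,0,0,0,-0.13,1],[0,0,0,0,0,-0.13,1],[0,0,0,0,0,-0.13,1],[0,0,0,0,0,-0.13,1],[0,0,0,0,0,-0.13,1],[0,0,0,0,0,0,1]]' 10
python3 -c "
from h import *
go([.5287,.3418,.092],108.7)"
```

```text
time_s: 1.7
tool_pos: [0.5336, 0.3321, 0.1864]
tool_rot: [-179.0, 0.4, 110.6]
force: [-1.0, -0.7, -0.9]
grip_width: 0.087
shift cm [1.14 0.05 9.43] turn rad [-0.018  0.007  0.032]
```

```bash
python3 -m creep '[[0.6,0,2,-0.02,0.01,0.03,1],[0.5,0,2,0,0,0,1],[0,0,1.5,0,0,0,1],[0,0,0,0,0,0,1]]'
python3 - <<'E'
from h import *
st();go([.5287,.3418,.090],108.7)
d=cam('top'); s=cam('side')
a=cv2.resize(d['frame'][165:235,175:255],None,fx=5,fy=5,interpolation=cv2.INTER_CUBIC)
b=cv2.resize(s['frame'][140:210,255:335],None,fx=5,fy=5,interpolation=cv2.INTER_CUBIC)
cv2.imwrite('pics/c2.png',np.hstack([a,b]))
E
```

```text
time_s: 2.1
tool_pos: [0.5298, 0.3421, 0.1292]
tool_rot: [179.8, -0.2, 108.1]
force: [0.4, -0.3, -1.4]
grip_width: 0.0869
{'time_s': 2.1, 'tool_pos': [0.5298, 0.3421, 0.1292], 'tool_rot': [179.8391, -0.21, 108.0671], 'force': [0.3599, -0.2935, -1.4036], 'grip_width': 0.0869}
shift cm [-0.01 -0.12  3.91] turn rad [ 0.003 -0.004 -0.011]
```

View pics/c2.png

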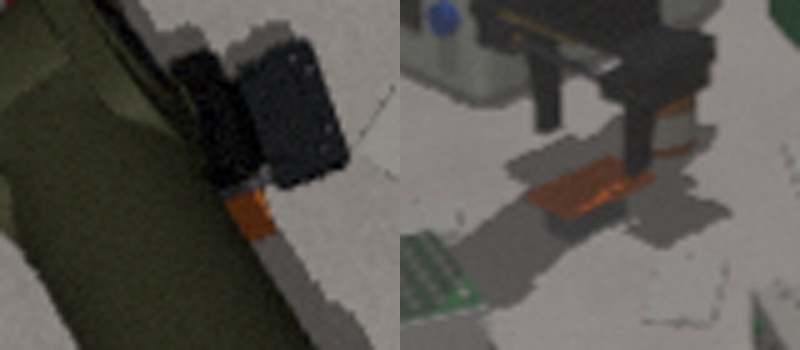

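The side crop shows the fingers, (545,100) and (638,150), straddling the orange sheet's long sides. Next I descend and grip.

```bash
python3 -m creep '[[0,-0.1,2,0,0,-0.01,1],[0,0,1.5,0,0,0,1],[0,0,0.4,0,0,0,1],[0,0,0,0,0,0,0.5],[0,0,0,0,0,0,0.4],[0,0,0,0,0,0,0.4],[0,0,0,0,0,0,0.4],[0,0,0,0,0,0,0.4]]' 10
python3 -c "
from h import *
st();go([.5287,.3418,.090],108.7)"
```

```text
time_s: 3.0
tool_pos: [0.5347, 0.3445, 0.098]
tool_rot: [179.0, -0.4, 108.5]
force: [0.4, 0.1, -0.2]
grip_width: 0.0544
{'time_s': 3.0, 'tool_pos': [0.5347, 0.3445, 0.098], 'tool_rot': [179.0227, -0.4143, 108.4582], 'force': [0.4246, 0.112, -0.1559], 'grip_width': 0.0544}
shift cm [-0.07 -0.66  0.79] turn rad [ 0.017 -0.007 -0.004]
```

```bash
python3 -m creep '[[-0.1,-0.6,0.8,0.017,-0.007,0,0.7],[0,0,0,0,0,0,0.7]]' 10
python3 -c "
from h import *
st();go([.5287,.3418,.090],108.7)"
```

```text
time_s: 3.2
tool_pos: [0.5291, 0.3416, 0.0899]
tool_rot: [-180.0, 0.0, 108.5]
force: [-0.4, -0.2, -0.5]
grip_width: 0.06
{'time_s': 3.2, 'tool_pos': [0.5291, 0.3416, 0.0899], 'tool_rot': [-179.9635, 0.0016, 108.455], 'force': [-0.3505, -0.1692, -0.4607], 'grip_width': 0.06}
shift cm [ 0.03 -0.03 -0.01] turn rad [-0.001  0.    -0.004]
```

```bash
python3 -m creep '[[0,0,0,0,0,0,0.4],[0,0,0,0,0,0,0.4],[0,0,0,0,0,0,0.4]]' 10
python3 -c "
from h import *
st();go([.5287,.3418,.090],108.7)"
```

```text
time_s: 3.5
tool_pos: [0.5288, 0.3417, 0.0895]
tool_rot: [-179.9, 0.0, 108.5]
force: [0.2, -0.4, 0.0]
grip_width: 0.0497
{'time_s': 3.5, 'tool_pos': [0.5288, 0.3417, 0.0895], 'tool_rot': [-179.9299, 0.0071, 108.467], 'force': [0.2096, -0.4483, 0.0447], 'grip_width': 0.0497}
shift cm [ 0.01 -0.01 -0.05] turn rad [-0.001  0.    -0.004]
```

```bash
python3 -m creep '[[0,0,-1,0,0,0,0.4],[0,0,-3,0,0,0,0.4],[0,0,-4,0,0,0,0.4],[0,0,-3,0,0,0,0.4],[-3,-0.2,0,0,0,0,0.4],[-3.5,-0.2,0,0,0,0,0.4],[-3.5,-0.2,0,0,0,0,0.4],[-3.5,-0.2,0,0,0,0,0.4],[-3.5,-0.2,0,0,0,0,0.4],[-3.5,-0.2,0,0,0,0,0.4],[-3.5,-0.2,0,0,0,0,0.4],[-3.5,-0.2,0,0,0,0,0.4],[-3,-0.2,0,0,0,0,0.4],[0,0,0,0,0,0.13,0.4],[0,0,0,0,0,0.13,0.4],[0,0,0,0,0,0.13,0.4],[0,0,0,0,0,0.13,0.4]]'
python3 -c "
from h import *
st();go([.6117,.0395,.16],78.1)"
```

```text
time_s: 5.2
tool_pos: [0.6136, 0.0343, 0.2185]
tool_rot: [179.3, -0.4, 77.6]
force: [-0.4, 0.3, -0.7]
grip_width: 0.0501
{'time_s': 5.2, 'tool_pos': [0.6136, 0.0343, 0.2185], 'tool_rot': [179.3339, -0.3984, 77.6081], 'force': [-0.3793, 0.3346, -0.6812], 'grip_width': 0.0501}
shift cm [ 0.42 -0.36  5.85] turn rad [ 0.012 -0.007 -0.009]
```

```bash
python3 -m creep '[[0.2,-0.2,3,0.012,-0.007,-0.009,0.4],[0.2,-0.1,3,0,0,0,0.4],[0,0,1,0,0,0,0.4],[0,0,0,0,0,0,0.4]]'
python3 - <<'E'
from h import *
go([.6117,.0395,.126],78.1)
s=cam('side'); cv2.imwrite('pics/c3.png',cv2.resize(s['frame'][150:250,290:410],None,fx=6,fy=6,interpolation=cv2.INTER_CUBIC))
E
```

```text
time_s: 5.6
tool_pos: [0.6138, 0.0389, 0.1518]
tool_rot: [179.7, -0.1, 77.9]
force: [-0.4, -0.5, -0.4]
grip_width: 0.0499
shift cm [ 0.01 -0.24  2.58] turn rad [ 0.006 -0.002 -0.003]
```

View pics/c3.png

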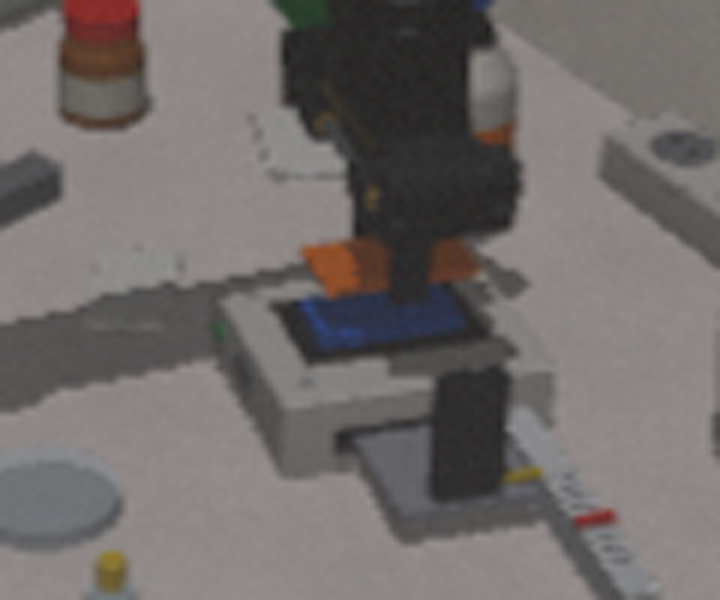

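The sheet, at crop (390,265), is level in the jaws above the blue plate at (385,320). I lower it in small steps.

```bash
python3 -m creep '[[0,-0.2,1.2,0.006,-0.002,-0.003,0.4],[0,0,0.8,0,0,0,0.4],[0,0,0.3,0,0,0,0.4]]'
python3 -c "
from h import *
st();go([.6117,.0395,.125],78.1)"
```

```text
time_s: 5.95
tool_pos: [0.6145, 0.0393, 0.132]
tool_rot: [179.6, -0.2, 78.1]
force: [-0.1, -0.5, 0.4]
grip_width: 0.0497
{'time_s': 5.95, 'tool_pos': [0.6145, 0.0393, 0.132], 'tool_rot': [179.6421, -0.1644, 78.0947], 'force': [-0.0722, -0.5163, 0.4088], 'grip_width': 0.0497}
shift cm [-0.04 -0.28  0.7 ] turn rad [ 0.006 -0.003 -0.   ]
```

```bash
python3 -m creep '[[0,-0.3,0.5,0.006,-0.003,0,0.4]]'
python3 -c "
from h import *
st();go([.6117,.0395,.125],78.1)"
```

```text
time_s: 6.05
tool_pos: [0.612, 0.0397, 0.1273]
tool_rot: [179.9, -0.0, 78.1]
force: [0.5, -0.2, 0.2]
grip_width: 0.0494
{'time_s': 6.05, 'tool_pos': [0.612, 0.0397, 0.1273], 'tool_rot': [179.9295, -0.0005, 78.0695], 'force': [0.5053, -0.1856, 0.2198], 'grip_width': 0.0494}
shift cm [-0.02 -0.03  0.23] turn rad [ 0.001 -0.    -0.001]
```

```bash
python3 -m creep '[[0,-0.05,0.2,0,0,0,0.4]]'; python3 -m creep '[[0,-0.1,0.1,0,0,0,0.4]]';python3 -m creep '[[0,-0.1,0.1,0,0,0,0.4]]'
```

```text
time_s: 6.15
tool_pos: [0.611, 0.0399, 0.1247]
tool_rot: [180.0, 0.0, 78.1]
force: [-0.3, 0.1, 0.1]
grip_width: 0.0497
time_s: 6.25
tool_pos: [0.6109, 0.0399, 0.1244]
tool_rot: [179.9, 0.0, 78.1]
force: [2.3, -1.2, 5.9]
grip_width: 0.0497
time_s: 6.35
tool_pos: [0.6108, 0.0399, 0.1244]
tool_rot: [179.7, -0.0, 78.1]
force: [0.3, -0.9, 5.1]
grip_width: 0.0499
```

The sheet is on the plate (5 N). I open the jaws and then lift.

```bash
python3 -m creep '[[0,0,-0.03,0,0,0,0.62],[0,0,0,0,0,0,0.75],[0,0,0,0,0,0,0.75]]'; python3 -m creep '[[0,0,-2,0,0,0,0.9],[0,0,-4,0,0,0,1],[0,0,-4,0,0,0,1],[-4,0,0,0,0,0,1],[-4.5,0,0,0,0,0,1],[-4.5,0,0,0,0,0,1],[-4.5,0,0,0,0,0,1],[-4.5,0,0,0,0,0,1]]'
python3 - <<'E'
from h import *
st()
d=cam('top')
print('sheet');rect(d,(5,120,80),(18,255,255),(280,130,345,210))
go([.5122,-.3018,.17],96.9)
cv2.imwrite('pics/c4.png',cv2.resize(d['frame'][130:230,270:440],None,fx=4,fy=4,interpolation=cv2.INTER_CUBIC))
E
```

```text
time_s: 6.65
tool_pos: [0.6103, 0.0402, 0.1247]
tool_rot: [179.8, -0.0, 78.1]
force: [0.5, 0.3, -0.6]
grip_width: 0.0615
time_s: 7.45
tool_pos: [0.5649, -0.1702, 0.2259]
tool_rot: [-180.0, -0.3, 79.2]
force: [0.6, -0.8, 0.4]
grip_width: 0.087
{'time_s': 7.45, 'tool_pos': [0.5649, -0.1702, 0.2259], 'tool_rot': [-179.966, -0.2573, 79.1956], 'force': [0.5648, -0.7812, 0.3617], 'grip_width': 0.087}
sheet
n 460 px 314.2 169.2 z 0.0657 cen [0.6131 0.0385] rect [612.  38.] [49.3 91.4] long-axis yaw -12.1
shift cm [-12.81  -2.46   5.65] turn rad [-0.001  0.003 -0.32 ]
```

View pics/c4.png

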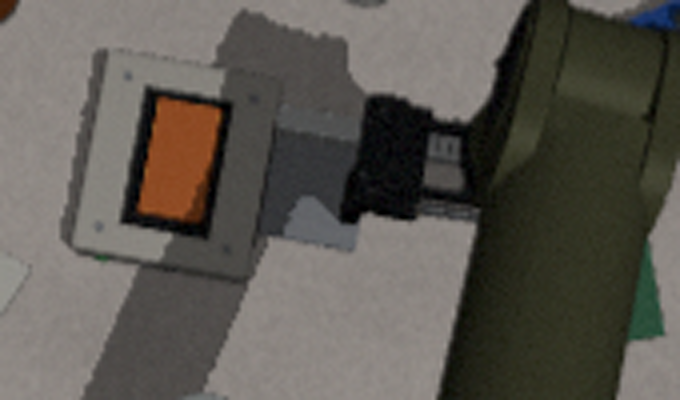

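The sheet lies centred and parallel on the plate, crop (180,158), measured within about 1.5 mm and 0.4°. Next is the slab.

```bash
python3 -m creep '[[-4.2,-0.8,1,0,0,0,1],[-4.3,-0.8,1.5,0,0,0,1],[-4.3,-0.8,1.5,0,0,0,1],[0,0,1,0,0,-0.11,1],[0,0,1,0,0,-0.11,1],[0,0,0,0,0,-0.1,1],[0,0,0,0,0,0,1]]' 20
python3 -c "
from h import *
st();go([.5122,-.3018,.13],96.9)"
```

```text
time_s: 8.2
tool_pos: [0.5099, -0.3043, 0.164]
tool_rot: [-179.8, 0.1, 97.0]
force: [0.5, 0.2, -0.5]
grip_width: 0.0871
{'time_s': 8.2, 'tool_pos': [0.5099, -0.3043, 0.164], 'tool_rot': [-179.8147, 0.1159, 96.9866], 'force': [0.4801, 0.1842, -0.5202], 'grip_width': 0.0871}
shift cm [0.22 0.27 3.4 ] turn rad [-0.003  0.002  0.002]
```

```bash
python3 -m creep '[[0.2,0.2,3,0,0,0,1],[0,0,3,0,0,0,1]]'
python3 -c "
from h import *
st();go([.5124,-.3018,.089],96.9)"
```

```text
time_s: 8.4
tool_pos: [0.5148, -0.3033, 0.1073]
tool_rot: [179.7, 0.4, 96.7]
force: [0.6, -0.5, 0.4]
grip_width: 0.0871
{'time_s': 8.4, 'tool_pos': [0.5148, -0.3033, 0.1073], 'tool_rot': [179.6962, 0.3643, 96.6924], 'force': [0.5783, -0.4965, 0.3726], 'grip_width': 0.0871}
shift cm [ 0.19 -0.23  1.82] turn rad [ 0.005  0.006 -0.004]
```

```bash
python3 -m creep '[[0.2,-0.2,1.6,0.005,0.006,0,0.8],[0,0,0,0,0,0,0.75]]'
python3 -c "
from h import *
st();go([.5124,-.3018,.089],96.9)"
```

```text
time_s: 8.6
tool_pos: [0.5107, -0.2995, 0.0871]
tool_rot: [-179.7, -0.2, 96.5]
force: [0.2, 0.8, 0.2]
grip_width: 0.0776
{'time_s': 8.6, 'tool_pos': [0.5107, -0.2995, 0.0871], 'tool_rot': [-179.6661, -0.2233, 96.5299], 'force': [0.1618, 0.8096, 0.2089], 'grip_width': 0.0776}
shift cm [-0.25  0.14 -0.19] turn rad [-0.006 -0.004 -0.006]
```

```bash
python3 -m creep '[[-0.2,0.1,-0.2,-0.006,-0.004,-0.006,0.7],[0,0,0,0,0,0,0.6],[0,0,0,0,0,0,0.5],[0,0,0,0,0,0,0.5]]'
python3 -c "
from h import *
st();go([.5124,-.3018,.089],96.9)"
```

```text
time_s: 9.0
tool_pos: [0.514, -0.3021, 0.0927]
tool_rot: [179.7, 0.2, 96.8]
force: [1.0, -1.0, -1.0]
grip_width: 0.0557
{'time_s': 9.0, 'tool_pos': [0.514, -0.3021, 0.0927], 'tool_rot': [179.7333, 0.152, 96.8241], 'force': [0.9759, -0.9511, -1.0457], 'grip_width': 0.0557}
shift cm [ 0.05 -0.16  0.37] turn rad [ 0.005  0.003 -0.001]
```

```bash
python3 -m creep '[[0,0,-1,0,0,0,0.5],[0,0,-3,0,0,0,0.5],[0,0,-4,0,0,0,0.5],[0,0,-4,0,0,0,0.5],[2.5,1,0,0,0,0,0.5],[3.5,1.5,0,0,0,0,0.5],[3.7,1.6,0,0,0,0,0.5],[3.7,1.6,0,0,0,0,0.5],[3.7,1.6,0,0,0,0,0.5],[3.7,1.6,0,0,0,0,0.5],[3.7,1.6,0,0,0,0,0.5],[3.5,1.5,0,0,0,0,0.5],[3,1,0,0,0,0,0.5],[1.5,0.5,0,0,0,0,0.5],[0,0,0,0,0,0.11,0.5],[0,0,0,0,0,0.11,0.5],[0,0,0,0,0,0.1,0.5]]'
python3 -c "
from h import *
st();go([.6130,.0398,.16],78.1)"
```

```text
time_s: 10.7
tool_pos: [0.6145, 0.0432, 0.2344]
tool_rot: [178.6, 0.1, 77.2]
force: [-0.9, -0.1, -0.7]
grip_width: 0.0563
{'time_s': 10.7, 'tool_pos': [0.6145, 0.0432, 0.2344], 'tool_rot': [178.6445, 0.1136, 77.1776], 'force': [-0.9097, -0.141, -0.7399], 'grip_width': 0.0563}
shift cm [-0.35 -0.24  7.44] turn rad [ 0.024  0.002 -0.016]
```

```bash
python3 -m creep '[[-0.2,-0.1,3,0.012,0,-0.016,0.5],[-0.1,-0.1,3,0.012,0,0,0.5],[0,0,1,0,0,0,0.5]]'
python3 - <<'E'
from h import *
st();go([.6130,.0398,.14],78.1)
s=cam('side'); cv2.imwrite('pics/c5.png',cv2.resize(s['frame'][165:235,310:400],None,fx=6,fy=6,interpolation=cv2.INTER_CUBIC))
E
```

```text
time_s: 11.0
tool_pos: [0.615, 0.0368, 0.1677]
tool_rot: [179.6, 0.1, 77.8]
force: [-0.4, 0.4, -0.9]
grip_width: 0.0557
{'time_s': 11.0, 'tool_pos': [0.615, 0.0368, 0.1677], 'tool_rot': [179.5965, 0.1122, 77.78], 'force': [-0.4162, 0.3999, -0.8591], 'grip_width': 0.0557}
shift cm [ 0.26 -0.27  2.77] turn rad [ 0.007  0.002 -0.006]
```

View pics/c5.png

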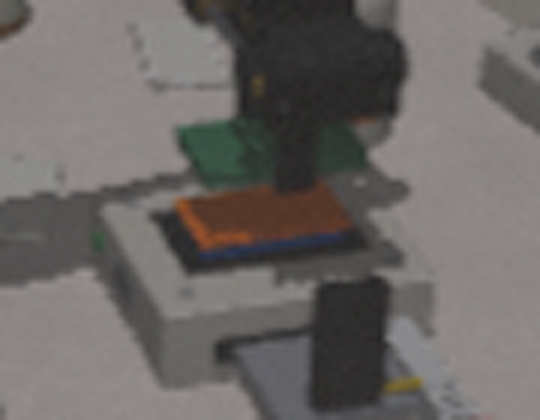

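The slab is level at (275,150), above the sheet at (265,215), which lies flat on the plate.

```bash
python3 -m creep '[[0.2,-0.2,1.6,0.007,0.002,-0.006,0.5],[0,-0.1,0.8,0,0,0,0.5]]'
python3 -c "
from h import *
st();go([.6130,.0398,.136],78.1)"
```

```text
time_s: 11.25
tool_pos: [0.6136, 0.0384, 0.1444]
tool_rot: [179.8, -0.0, 78.1]
force: [0.0, 0.4, -2.3]
grip_width: 0.056
{'time_s': 11.25, 'tool_pos': [0.6136, 0.0384, 0.1444], 'tool_rot': [179.8299, -0.0344, 78.0684], 'force': [0.0487, 0.4462, -2.3466], 'grip_width': 0.056}
shift cm [ 0.12 -0.09  0.84] turn rad [ 0.003 -0.001 -0.001]
```

```bash
python3 -m creep '[[0.1,-0.1,0.6,0.003,0,0,0.5]]'; python3 -m creep '[[0,-0.05,0.1,0,0,0,0.5]]'
python3 -c "
from h import *
go([.6130,.0398,.134],78.1)"
```

```text
time_s: 11.35
tool_pos: [0.6131, 0.0394, 0.1385]
tool_rot: [180.0, -0.0, 78.1]
force: [-0.8, -0.8, -1.0]
grip_width: 0.0559
time_s: 11.45
tool_pos: [0.6122, 0.0398, 0.1369]
tool_rot: [-180.0, -0.0, 78.1]
force: [0.4, -0.2, -1.5]
grip_width: 0.0558
shift cm [0.02 0.08 0.29] turn rad [-0.    -0.001 -0.   ]
```

```bash
python3 -m creep '[[0,0.05,0.15,0,0,0,0.5]]'; python3 -m creep '[[0,0,0.1,0,0,0,0.5]]'; python3 -m creep '[[0,0,0.1,0,0,0,0.5]]'
```

```text
time_s: 11.55
tool_pos: [0.613, 0.0398, 0.1358]
tool_rot: [180.0, -0.0, 78.1]
force: [-0.3, -0.7, -0.9]
grip_width: 0.0559
time_s: 11.65
tool_pos: [0.6133, 0.04, 0.1351]
tool_rot: [179.9, -0.1, 78.1]
force: [0.2, -1.1, -1.3]
grip_width: 0.056
time_s: 11.75
tool_pos: [0.6136, 0.04, 0.1346]
tool_rot: [179.9, -0.1, 78.1]
force: [0.4, 0.1, -0.9]
grip_width: 0.0559
```

```bash
for i in 1 2 3; do python3 -m creep '[[0,-0.05,0.12,0,0,0,0.5]]' | grep -E 'pos|force'; done
```

```text
tool_pos: [0.6134, 0.0402, 0.1337]
force: [-0.1, -0.1, -1.4]
tool_pos: [0.6131, 0.0403, 0.1327]
force: [0.5, -0.0, 0.8]
tool_pos: [0.613, 0.0403, 0.1326]
force: [-3.0, -0.2, 9.6]
```

Contact. I release and back off.

```bash
python3 -m creep '[[0,0,-0.03,0,0,0,0.68],[0,0,0,0,0,0,0.8],[0,0,0,0,0,0,0.8]]'; python3 -m creep '[[0,0,-2,0,0,0,0.8],[0,0,-4,0,0,0,0.5],[0,0,-3,0,0,0,0.5],[-4,0,0,0,0,0,0.5],[-4.5,0,0,0,0,0,0.5],[-4.5,0,0,0,0,0,0.5],[-2,0,0,0,0,0,0.5]]' 40
python3 - <<'E'
from h import *
st()
d=cam('top')
print('slab');rect(d,(60,60,30),(95,255,255),(280,130,345,210))
print('mark');rect(d,(0,80,60),(10,255,255),(365,155,390,180),.029)
go([.5829,-.0965,.16],78.1)
s=cam('side')
a=cv2.resize(d['frame'][130:230,270:400],None,fx=3,fy=3,interpolation=cv2.INTER_CUBIC)
b=cv2.resize(s['frame'][165:265,310:410],None,fx=3,fy=3,interpolation=cv2.INTER_CUBIC)
cv2.imwrite('pics/c6.png',np.hstack([a,b]))
E
```

```text
time_s: 12.35
tool_pos: [0.6136, 0.0404, 0.1339]
tool_rot: [179.6, -0.2, 78.1]
force: [0.2, 0.1, -1.0]
grip_width: 0.0666
time_s: 13.05
tool_pos: [0.5826, -0.1049, 0.226]
tool_rot: [179.6, -0.3, 78.8]
force: [0.3, -0.9, 0.0]
grip_width: 0.044
{'time_s': 13.05, 'tool_pos': [0.5826, -0.1049, 0.226], 'tool_rot': [179.6239, -0.2522, 78.7608], 'force': [0.3231, -0.8596, 0.0378], 'grip_width': 0.044}
slab
n 550 px 314.1 168.8 z 0.0778 cen [0.6122 0.0387] rect [612.1  38.6] [54.2 95. ] long-axis yaw -12.0
markTraceback (most recent call last):
  File "<stdin>", line 5, in <module>
  File "h.py", line 28, in rect
    i=1+np.argmax(s[1:,4]); v,u=np.where(l==i)
        ~~~~~~~~~^^^^^^^^^
    return _wrapfunc(a, 'argmax', axis=axis, out=out, **kwds)
    return bound(*args, **kwds)
ValueError: attempt to get argmax of an empty sequence
```

```bash
cat >> h.py <<'E'
C0=np.array([.6118,.0395]); psi=np.radians(-11.9); BX=np.array([np.cos(psi),np.sin(psi)]); NY=np.array([np.sin(psi),-np.cos(psi)])
def blob(d,w,P,z,r=6):
    "weighted centroid of w near projection of box point P (bx, ny), cast onto plane z -> box coords mm"
    X=np.r_[C0+BX*P[0]+NY*P[1],z]; c=d['R']@X+d['t']; u0,v0=int(c[0]/c[2]*d['fx']+d['cx']),int(c[1]/c[2]*d['fy']+d['cy'])
    k=np.zeros(w.shape);k[v0-r:v0+r+1,u0-r:u0+r+1]=1; w=np.where(w>.35*(w*k).max(),w,0)*k
    v,u=np.mgrid[:400,:640]; u=(w*u).sum()/w.sum(); v=(w*v).sum()/w.sum()
    q=np.array([(u-d['cx'])/d['fx'],(v-d['cy'])/d['fy'],1])@d['R']; C=-d['R'].T@d['t']
    X=(C+q*(z-C[2])/q[2])[:2]-C0
    print('px',u.round(1),v.round(1),'peak',round((w).max()),'box x,-y mm',(1000*X@BX).round(1),(1000*X@NY).round(1))
def red(d): f=d['frame'].astype(float); return np.clip(f[...,2]-np.maximum(f[...,1],f[...,0])-12,0,None)
def yel(d): f=d['frame'].astype(float); return np.clip(np.minimum(f[...,1],f[...,2])-f[...,0]-12,0,None)
E
python3 - <<'E'
from h import *
d=load('top'); # latest
rect(d,(60,60,30),(95,255,255),(280,130,345,210))
go([.5829,-.0965,.16],78.1)
s=cam('side')
print('side mark');blob(s,red(s),(.055,.187),.031)
print('side ptr');blob(s,yel(s),(.04,.14),.030)
a=cv2.resize(d['frame'][130:230,270:400],None,fx=3,fy=3,interpolation=cv2.INTER_CUBIC)
b=cv2.resize(s['frame'][165:265,310:410],None,fx=3,fy=3,interpolation=cv2.INTER_CUBIC)
cv2.imwrite('pics/c6.png',np.hstack([a,b]))
i=cv2.imread('pics/top0.png'); d['frame']=i
print('top0 mark');blob(d,red(d),(.055,.187),.032)
print('top0 ptr');blob(d,yel(d),(.04,.14),.030)
E
```

```text
n 550 px 314.1 168.8 z 0.0778 cen [0.6122 0.0387] rect [612.1  38.6] [54.2 95. ] long-axis yaw -12.0
shift cm [ 1.08 -0.18  6.6 ] turn rad [ 0.007 -0.003  0.008]
side mark
px 388.9 235.8 peak 68 box x,-y mm 56.1 184.4
side ptr
px 377.0 228.7 peak 20 box x,-y mm 35.7 135.8
top0 mark
px 375.4 164.8 peak 76 box x,-y mm 55.2 186.8
top0 ptr
px 359.7 167.5 peak 42 box x,-y mm 38.5 139.9
```

View pics/c6.png

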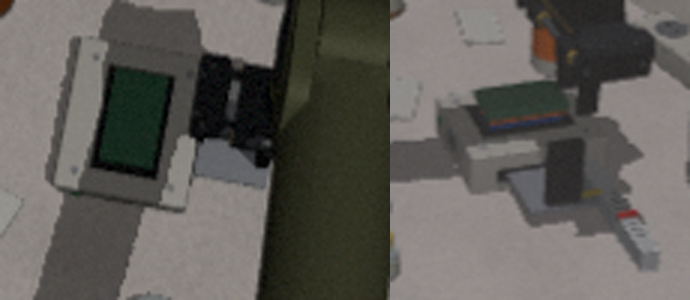

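The stack looks square: the slab at crop (135,118) sits inside the black border, and the green/orange/blue layers show in the side view. The pointer is at crop (592,192), the mark at (628,216), and the pull needed is about 47 mm. I go down to the handle.

```bash
python3 -m creep '[[0.6,-0.2,2.5,0.007,-0.003,0.008,0.5],[0.4,0,2,0,0,0,0.5],[0,0,0,0,0,0,0.5]]'
python3 -c "
from h import *
go([.5829,-.0965,.132],78.1)"
```

```text
time_s: 13.45
tool_pos: [0.5843, -0.091, 0.1805]
tool_rot: [179.9, -0.3, 78.2]
force: [0.3, 0.3, 0.0]
grip_width: 0.0434
shift cm [-0.59 -0.03  4.84] turn rad [ 0.001 -0.005  0.002]
```

```bash
python3 -m creep '[[-0.6,0,0.5,0,-0.005,0,0.5],[0,0,2,0,0,0,0.5]]'
python3 -c "
from h import *
go([.5829,-.0965,.132],78.1)"
```

```text
time_s: 13.65
tool_pos: [0.5857, -0.0956, 0.1582]
tool_rot: [179.6, -0.0, 78.4]
force: [0.4, -0.7, -0.6]
grip_width: 0.0436
shift cm [-0.15 -0.27  2.62] turn rad [ 0.007 -0.001  0.006]
```

```bash
python3 -m creep '[[-0.1,-0.3,1.5,0.007,0,0.006,0.5],[0,0,1.2,0,0,0,0.5],[0,0,0,0,0,0,0.4]]'
python3 -c "
from h import *
st();go([.5829,-.0965,.132],78.1)"
```

```text
time_s: 13.95
tool_pos: [0.5819, -0.0953, 0.1288]
tool_rot: [-179.9, -0.0, 78.1]
force: [-0.5, 0.1, 0.4]
grip_width: 0.0403
{'time_s': 13.95, 'tool_pos': [0.5819, -0.0953, 0.1288], 'tool_rot': [-179.8646, -0.0189, 78.1236], 'force': [-0.4777, 0.0932, 0.3981], 'grip_width': 0.0403}
shift cm [-0.09  0.12 -0.32] turn rad [-0.002 -0.     0.   ]
```

```bash
python3 -m creep '[[-0.1,0.1,-0.2,0,0,0,0.1],[0,0,0,0,0,0,0],[0,0,0,0,0,0,0],[0,0,0,0,0,0,0]]' 45
python3 - <<'E'
from h import *
o=st(); print('ny mm',(1000*(np.array(o['tool_pos'][:2])-C0)@NY).round(1))
s=cam('side');print('ptr');blob(s,yel(s),(.04,.14),.030)
E
```

```text
time_s: 14.35
tool_pos: [0.5841, -0.0959, 0.1327]
tool_rot: [180.0, -0.1, 78.1]
force: [1.0, 3.6, -3.0]
grip_width: 0.0137
{'time_s': 14.35, 'tool_pos': [0.5841, -0.0959, 0.1327], 'tool_rot': [179.9845, -0.1284, 78.1196], 'force': [0.9518, 3.623, -3.0147], 'grip_width': 0.0137}
ny mm 138.2
ptr
px 377.2 228.7 peak 21 box x,-y mm 36.2 135.9
```

```bash
python3 -m creep '[[-1,0,0,0,0,0,0],[-1.2,0,0,0,0,0,0],[-1.2,0,0,0,0,0,0],[-0.8,0,0,0,0,0,0]]'
python3 - <<'E'
from h import *
o=st(); print('ny mm',(1000*(np.array(o['tool_pos'][:2])-C0)@NY).round(1))
go([.5841+.047*NY[0],-.0959+.047*NY[1],.1327],78.1)
E
```

```text
time_s: 14.8
tool_pos: [0.5779, -0.1252, 0.1327]
tool_rot: [-180.0, -0.9, 78.7]
force: [1.5, 6.6, -0.8]
grip_width: 0.0135
{'time_s': 14.8, 'tool_pos': [0.5779, -0.1252, 0.1327], 'tool_rot': [-179.9926, -0.9203, 78.6879], 'force': [1.4794, 6.5988, -0.8422], 'grip_width': 0.0135}
ny mm 168.2
shift cm [-1.7  -0.01 -0.03] turn rad [-0.    -0.016  0.01 ]
```

```bash
python3 -m creep '[[-1,0,0,0,-0.016,0.01,0],[-0.9,0,0,0,-0.005,0,0]]'
python3 - <<'E'
from h import *
o=st(); print('ny mm',(1000*(np.array(o['tool_pos'][:2])-C0)@NY).round(1))
s=cam('side');d=cam('top')
print('side ptr');blob(s,yel(s),(.037,.18),.030)
print('side mark');blob(s,red(s),(.055,.187),.031)
st();go([.5841+.047*NY[0],-.0959+.047*NY[1],.1327],78.1)
cv2.imwrite('pics/c7.png',cv2.resize(s['frame'][205:255,350:420],None,fx=9,fy=9,interpolation=cv2.INTER_CUBIC))
E
```

```text
time_s: 15.0
tool_pos: [0.5754, -0.1371, 0.1326]
tool_rot: [-179.9, -0.2, 78.3]
force: [1.9, 8.7, -2.2]
grip_width: 0.0138
{'time_s': 15.0, 'tool_pos': [0.5754, -0.1371, 0.1326], 'tool_rot': [-179.9465, -0.2163, 78.3292], 'force': [1.941, 8.746, -2.181], 'grip_width': 0.0138}
ny mm 180.3
side ptr
px 381.8 236.1 peak 21 box x,-y mm 34.7 178.3
side mark
px 389.3 235.9 peak 54 box x,-y mm 57.1 185.3
{'time_s': 15.1, 'tool_pos': [0.5751, -0.1382, 0.1327], 'tool_rot': [-179.9578, -0.1698, 78.2627], 'force': [1.805, 7.3947, -1.1319], 'grip_width': 0.0138}
shift cm [-0.37  0.   -0.  ] turn rad [-0.001 -0.003  0.003]
```

View pics/c7.png

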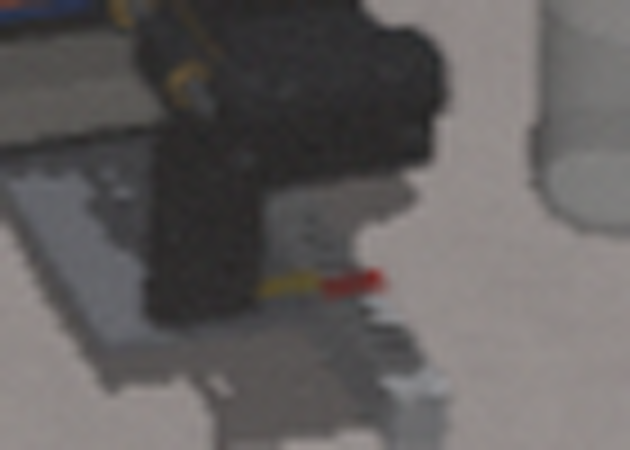

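```bash
cat >> h.py <<'E'
def markny(d,uv):
    "ny (mm) whose rendered mark box has its silhouette centroid nearest uv"
    best=[]
    for ny in np.arange(.175,.2,.0002):
        c=[]
        for a in(-.011,.011):
            for b in(-.0025,.0025):
                for z in(.026,.032):
                    p=d['R']@np.r_[C0+BX*(.055+a)+NY*(ny+b),z]+d['t']; c.append(p[:2]/p[2]*[d['fx'],d['fy']]+[d['cx'],d['cy']])
        h=cv2.convexHull((np.array(c)*64).astype(np.float32)); m=cv2.moments(h); g=np.array([m['m10'],m['m01']])/m['m00']/64
        best.append((np.linalg.norm(g-uv),ny*1000))
    print('mark ny',np.round(min(best),1))
E
python3 - <<'E'
from h import *
d=load('top'); s=load('side')
for n,c in(('top',d),('side',s)): print(n,'cam',(-c['R'].T@c['t']).round(2))
markny(d,(375.4,164.8)); markny(s,(388.9,235.8)); markny(s,(389.3,235.9))
print('red in top now',red(d)[155:175,365:388].max(),'yel',yel(d)[150:185,360:385].max())
E
```

```text
top cam [0.38 0.05 1.48]
side cam [-0.19 -1.2   0.93]
mark ny [  0.3 187.2]
mark ny [  0.7 183.2]
mark ny [  1.  184.8]
red in top now 0.0 yel 9.0
```

```bash
python3 -m creep '[[-0.45,0,0,0,-0.003,0.003,0]]'
python3 - <<'E'
from h import *
for i in range(3):
    s=cam('side')
    o=env.get_obs(); print('ny mm',(1000*(np.array(o['tool_pos'][:2])-C0)@NY).round(1))
    blob(s,yel(s),(.037,.185),.030,5)
    blob(s,red(s),(.055,.187),.031)
st()
cv2.imwrite('pics/c8.png',cv2.resize(s['frame'][205:255,350:420],None,fx=9,fy=9,interpolation=cv2.INTER_CUBIC))
E
```

```text
time_s: 15.2
tool_pos: [0.575, -0.139, 0.1327]
tool_rot: [-179.9, -0.3, 78.2]
force: [1.6, 8.3, -0.9]
grip_width: 0.0137
ny mm 182.7
px 382.2 236.4 peak 20 box x,-y mm 35.2 180.3
px 389.2 236.0 peak 49 box x,-y mm 56.7 185.5
ny mm 182.7
px 382.1 236.4 peak 20 box x,-y mm 35.1 180.5
px 389.2 235.9 peak 53 box x,-y mm 56.9 185.2
ny mm 182.6
px 382.1 236.4 peak 21 box x,-y mm 35.0 180.3
px 389.2 236.0 peak 49 box x,-y mm 56.7 185.5
{'time_s': 15.35, 'tool_pos': [0.5749, -0.1394, 0.1327], 'tool_rot': [-179.9476, -0.2307, 78.2111], 'force': [1.6735, 6.2851, -0.8821], 'grip_width': 0.0138}
```

View pics/c8.png

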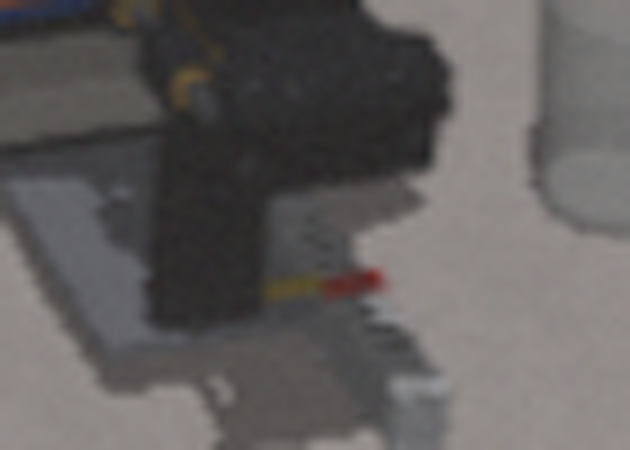

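```bash
python3 -m creep '[[-0.62,0,0,0,-0.003,0.002,0]]'
python3 - <<'E'
from h import *
for i in range(2):
    s=cam('side')
    o=env.get_obs(); print('ny mm',(1000*(np.array(o['tool_pos'][:2])-C0)@NY).round(1))
    blob(s,yel(s),(.037,.185),.030,5)
    blob(s,red(s),(.055,.187),.031)
st()
cv2.imwrite('pics/c9.png',cv2.resize(s['frame'][205:255,350:420],None,fx=9,fy=9,interpolation=cv2.INTER_CUBIC))
E
```

```text
time_s: 15.45
tool_pos: [0.5745, -0.1412, 0.1327]
tool_rot: [-179.9, -0.3, 78.3]
force: [1.2, 7.2, -1.2]
grip_width: 0.0135
ny mm 185.4
px 382.4 236.7 peak 20 box x,-y mm 35.4 182.0
px 389.2 235.9 peak 50 box x,-y mm 56.9 185.2
ny mm 185.4
px 382.3 236.9 peak 20 box x,-y mm 34.6 183.3
px 389.2 235.9 peak 49 box x,-y mm 56.9 185.2
{'time_s': 15.55, 'tool_pos': [0.5743, -0.1421, 0.1327], 'tool_rot': [-179.9375, -0.2953, 78.2228], 'force': [0.8985, 6.5487, -1.1599], 'grip_width': 0.0138}
```

View pics/c9.png

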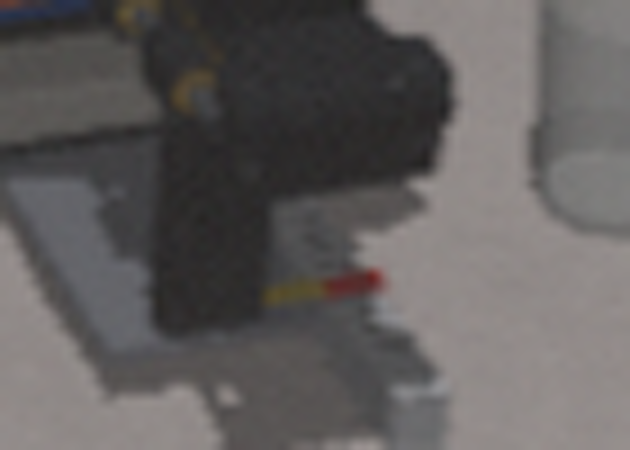

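The pointer (268,298)→(325,287) now runs on in line with the mark centre at (352,284), with a pull of about 47.3 mm that holds steady. I check the stack and that the pose holds, then hand in.

```bash
python3 - <<'E'
from h import *
d=cam('top')
try: rect(d,(60,60,30),(95,255,255),(280,130,345,210))
except Exception as e: print('occluded',e)
o=st(); print('ny mm',(1000*(np.array(o['tool_pos'][:2])-C0)@NY).round(1))
print(order.sign_off())
E
```

```text
n 573 px 314.0 169.0 z 0.0779 cen [0.6117 0.039 ] rect [611.2  38.2] [56.9 97.3] long-axis yaw -11.6
{'time_s': 15.6, 'tool_pos': [0.5744, -0.1421, 0.1327], 'tool_rot': [-179.9373, -0.292, 78.2276], 'force': [1.5665, 7.8282, -1.1627], 'grip_width': 0.0136}
ny mm 185.4
the job is handed in; nothing more can be done
None
```

The job is done and handed in at 15.6 s. The orange sheet is on the sample plate, the green slab is on the sheet, and the gripper is still holding the shutter handle at the red mark.

- **Sheet and slab:** I lowered both until they made contact, let go, and dropped neither. In the last top view the slab's centre is about 0.5 mm from the plate's measured centre, and its yaw is within about 0.5° of the box's. The sheet measured about 1.5 mm and 0.4° off after I placed it.
- **Shutter:** The pull was 47.2 mm measured from the gripper and 46–47.5 mm from the pointer in the two last side pictures. The gripper held steady at that position under about 8 N of spring force, with the grip set to 45 N.
- **Disagreement on the mark:** The top camera put the mark at a pull of 47.3 mm. The side camera gave 47.3–48.9 mm, so the pointer may be off by about 1 mm. The gripper hid the mark from the top camera during the pull, so that final check used the side view only.
- **Other labware:** I did not approach or touch any of it, but I made no separate check of its positions at the end.

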